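Click the detachable handle onto the pan

TASK

The detachable handle of the small pan lies loose on its wooden rest, in line with the pan's stub. Push the handle along the rest onto the stub, fully home against the pan's bracket, so that the red spring button pops up through the hole in the handle, and leave the timer, the ramekin and the garlic standing where they are.

Things in the scene. Friction and masses are not known exactly. Their poses are not given: they have to be found in the camera images.
- stand: fixed unit: dark steel pan (150 mm across, 46 high, centre at x = +108 mm), its metal bracket and stub, and the wooden rest board (72 wide, 14 thick, x = -235 to +10 mm). Does not give when pushed. Origin on the work surface below the red button; x = push direction, from the loose handle towards the pan; z up.
- guide (a point): point on the rest board's top (14 mm above the work surface), midway between the two wooden guide cheeks, which run 39 mm either way along x from here; cheeks 8 mm thick, 39 mm clear between them, tops 33 mm above the work surface. 79 mm short of the button. Axes as stand.
- stub_root (a point): centre of the bracket face (44 wide, 30 high) where the stub leaves it, 26 mm above the work surface, 18 mm past the button; the handle's mouth arrives here when fully home. The stub (22 wide, 14 high, narrower at the tip) reaches 42 mm from here towards -x. Axes as stand.
- handle_end (a point): centre of the flat rear end face of the loose handle, the face to push on (36 wide, 26 high, 14 to 40 mm above the work surface). Black grip 86 mm long; 0.15 to 0.31 kg. It lies on the board between the cheeks, rear 60 mm or more always clear behind them; x points forward to the mouth. When home it is 150 mm short of stub_root.
- handle_mouth (a point): centre of the handle's open mouth, 150 mm ahead of handle_end, same axes; starts about 30 to 70 mm short of the button. Steel socket 65 mm long, 36 wide, 23 high, bore 27 x 16; its upper edge is a flared lip, and the 14 x 14 mm hole for the button is in the top wall, centred 18 mm behind the mouth.
- button (a joint): red spring button on top of the stub (10 mm across, round top, 6.5 mm proud): 0 = fully up, grows to 0.0085 m as pressed down. The handle's lip presses it down by itself as the handle is pushed on (about 3 to 10 N of push, friction included); it springs back to 0 in the hole when the handle is home.
- timer: white and red wind-up kitchen timer, 68 mm across, 51 high, loose bystander behind the stub (on its -y side, seen in the frame of stand); origin at its underside
- ramekin: white china ramekin, 82 mm across, 42 high, loose bystander beside the handle; origin at its underside
- garlic: garlic bulb, 60 mm, loose bystander beside the rear of the rest; origin at its underside

How it is judged:
By the outcome, as a careful person would: the job done as asked, in the order asked, and still so for the second after the job is handed in, with the robot touching nothing.
It also fails if it takes over 32 s, if anything falls off the work surface, if the arm or the gripper's body presses on something with over 40 N, if the wrist force passes 120 N, or if a joint passes its speed limit or range.

ROBOT

A 7-joint arm with a two-finger parallel gripper is mounted at the origin on a cart in front of the work surface, level with it; the furniture and walls round the work are solid. World frame = base frame: x ahead of the robot, y to its left, z up, the work surface at z = 0. Lengths are in m, angles in rad, forces in N, time in s.
With the tool pointing down it reaches from about 0.4 to 0.85 m from the base axis. Payload 6.9 kg.
Tool frame: the origin (TCP) lies midway between the tips of the shut fingers; the grasp point (between the pads) lies behind it (ctrl.pinch_z is the z of the grasp point in the tool frame, in m); z points along the fingers, y is the line along which they close (so a half turn about z gives the same grasp; the last joint's range is limited). The gripper opens to 85 mm and grips with 20 to 120 N. Pads are 22 mm wide; open, the fingers measure 114 mm over their backs; the gripper's body (76 mm by 85 mm) begins 54 mm behind the grasp point. The pads swing forward as they close: fully open they stand 13 mm farther back than shut.
Start: joints at [-1.137, 0.507, -0.238, 1.5, 0.126, 1.149, -0.155], TCP at [0.202, 0.592, 0.231] pointing down, gripper open.
Joint ranges: [-3.08, 3.08], [-0.24, 2.05], [-1.43, 1.35], [0, 2.5], [-1.52, 4.66], [0.17, 1.96], [-2.89, 2.89]. Speed limits (rad/s): [2.39, 2.39, 3.14, 3.14, 3.14, 3.14, 3.14].

INTERFACE

Orientations are given as a unit quaternion [w, x, y, z].
In Python, from station import ctrl, get_state, vision, ticket, models gives the robot as it stands. Calls block until the motion is done:
- ctrl.movep(position, orientation): joint-space move of the TCP to a pose.
- ctrl.movel(position, frame=None, max_speed=0.15): straight line of the TCP; frame=None keeps the orientation; max_speed is the mean speed in m/s.
- ctrl.set_joints(angles): joint-space move.
- ctrl.ungrasp() and ctrl.close_gripper(force=None): open the fingers fully, or close them until they stop; force is the grip in N (None keeps the last).
- ctrl.pause(seconds).
- ctrl.ik(position, orientation): joint angles nearest the present ones, or None.
- get_state(): the state.
- vision.grab_frame(name): name is "side" or "top"; returns (picture, depth): 420x560x3 uint8, blue, green, red; 420x560 float32, m along the optical axis (not along the pixel's ray), 0 where there is no reading.
- vision.camera_info(name): a dict with "mtx" (3x3 intrinsics, pixels), "dist_coeffs" ([k1, k2, p1, p2, k3] as OpenCV has them; the pictures are not rectified), "R" (3x3) and "t" (3): a world point X has camera coordinates R X + t. Camera axes: x right, y down, z forward; pixel columns grow to the right and rows downward; lengths in m; the calibration is good to about 2 mm. A picture is of the moment at which its call begins. camera_info takes no time and is no camera call.
A pose or a line that the arm cannot do raises ctrl.Unreachable and nothing moves.
- ticket.close_job(): hands the job in; it is judged then, once.
Trained networks look in the newest picture that a camera, given by its name, has taken for a name from the list of things; names that differ only in an ending like _2 or _b are one class to them, and where a whole thing is asked for, a point or a joint stands for the part that bears it (a point fixed in the world has none). Each returns a list of dicts, best first, with "p" (0 to 1); they miss things now and then, are a little off and sometimes report something else, mostly with a low value. They report only what shows in the picture. A call takes as long as a camera call.
- models.recognise(camera, target): "point" ([column, row] in pixels, amid what is visible of it).
- models.masks_of(camera, target): "mask" (420x560 bool, what is visible of it) and "point" ([column, row] in pixels, amid what is visible of it).
The state is a dict: "time": time; "qpos": joint angles; "qd": joint speeds; "tau": joint torques, N m; "tcp_pos": TCP position; "eef_rot": TCP orientation; "contact_force": force on the tool from outside, world axes, zero at the start; "wrist_torque": the same for the moment, N m; "width": finger opening in m; "gripper_force": force on a finger pad.
Only numpy, scipy, OpenCV 4.12 (cv2) and the standard library are available. Lean on these libraries where they do the work, as an engineer would, in place of code of your own. Each camera call takes 0.05 s, during which the arm holds its last target. There are 200 camera calls.

## Working session

There is one attempt and no reset: what is moved stays moved. The work goes in short steps, each a Python script; the robot and the scene stay as the last script left them, time stands still between calls to the robot, and variables do not carry over. Pictures are saved under pics/ and viewed, at most 10 in all, crops included, and the job is handed in when it is done.

```bash
mkdir -p pics; cat > h.py <<'E'
import numpy as np, cv2
from station import ctrl, get_state, vision, ticket, models
def cloud(cam, d):
    """world point for every pixel (420x560x3), nan where no depth"""
    i=vision.camera_info(cam); K=np.array(i["mtx"]); R=np.array(i["R"]); t=np.array(i["t"])
    v,u=np.mgrid[0:420,0:560]
    p=cv2.undistortPoints(np.stack([u,v],-1).reshape(-1,1,2).astype(float),K,np.array(i["dist_coeffs"])).reshape(420,560,2)
    X=np.dstack([p,np.ones((420,560))])*d[...,None]
    X[d<=0]=np.nan
    return (X-t)@R
E
python3 - <<'E'
from h import *
for c in ("side","top"):
    im,d=vision.grab_frame(c); cv2.imwrite(f"pics/{c}0.png",im); P=cloud(c,d); np.save(f"/tmp/{c}0.npy",P)
    i=vision.camera_info(c); print(c,"cam at",-np.array(i["R"]).T@np.array(i["t"]))
    for n in ("stand","handle_end","button","timer","ramekin","garlic"):
        for r in models.masks_of(c,n)[:2]:
            m=r["mask"]; q=P[m]; q=q[~np.isnan(q[:,0])]
            np.save(f"/tmp/{c}_{n}.npy",m) if r["p"]>.3 else 0
            print(c,n,round(r["p"],2),np.round(r["point"]),m.sum(),np.round(np.median(q,0),3) if len(q) else None, np.round(np.percentile(q,[2,98],axis=0),3).tolist() if len(q) else None)
s=get_state(); print(s["time"],s["eef_rot"],ctrl.pinch_z,s["width"])
E
```

```text
side cam at [0.23076549 0.32379699 0.58772347]
side stand 0.68 [205. 283.] 9702 [ 0.598 -0.036  0.014] [[0.462, -0.266, 0.003], [0.686, 0.069, 0.046]]
side handle_end 0.62 [322. 238.] 1682 [ 0.51  -0.214  0.037] [[0.47, -0.281, 0.017], [0.557, -0.151, 0.041]]
side timer 0.75 [225. 237.] 1003 [ 0.66  -0.134  0.029] [[0.639, -0.167, 0.005], [0.694, -0.114, 0.051]]
side ramekin 0.81 [274. 208.] 1429 [ 0.625 -0.237  0.029] [[0.591, -0.279, 0.003], [0.663, -0.205, 0.042]]
side garlic 0.89 [323. 197.] 610 [ 0.569 -0.317  0.034] [[0.549, -0.352, 0.001], [0.605, -0.302, 0.052]]
side garlic 0.68 [322. 240.] 1659 [ 0.51  -0.214  0.037] [[0.471, -0.282, 0.018], [0.557, -0.151, 0.041]]
top cam at [ 0.44447762 -0.21757302  0.87992957]
top stand 0.69 [180. 203.] 10345 [ 0.585 -0.037  0.014] [[0.46, -0.298, 0.003], [0.683, 0.07, 0.046]]
top handle_end 0.63 [289. 244.] 2003 [ 0.512 -0.222  0.039] [[0.473, -0.287, 0.018], [0.552, -0.156, 0.043]]
top timer 0.71 [247. 154.] 1153 [ 0.664 -0.15   0.03 ] [[0.638, -0.179, 0.014], [0.696, -0.12, 0.052]]
top ramekin 0.88 [305. 175.] 1765 [ 0.629 -0.244  0.029] [[0.59, -0.279, 0.024], [0.663, -0.209, 0.043]]
top garlic 0.82 [352. 207.] 830 [ 0.571 -0.327  0.038] [[0.549, -0.354, 0.024], [0.597, -0.305, 0.054]]
top garlic 0.43 [183. 200.] 10453 [ 0.584 -0.039  0.014] [[0.46, -0.299, 0.002], [0.683, 0.069, 0.046]]
0.7 [-1.59967853e-05  1.63672698e-01  9.86514697e-01 -1.59779508e-05] -0.0187 0.08560625674527254
```

```bash
python3 - <<'E'
import cv2,numpy as np
a=cv2.imread("pics/top0.png")[90:330,60:420]; cv2.imwrite("pics/t1.png",cv2.resize(a,None,fx=2.2,fy=2.2,interpolation=cv2.INTER_CUBIC))
P=np.load("/tmp/top0.npy"); m=np.load("/tmp/top_stand.npy")
h=np.load("/tmp/top_handle_end.npy")
q=P[m&(P[...,2]>.038)&(P[...,2]<.055)]; 
(c,s,_)=cv2.minAreaRect(q[:,:2].astype(np.float32)*1000); 
# pan circle
A=np.c_[2*q[:,:2],np.ones(len(q))]
ce,r=cv2.minEnclosingCircle((q[:,:2]*1000).astype(np.float32)); print("pan",ce,r,len(q))
for n,mm in (("board",m&(abs(P[...,2]-.014)<.003)),("handle",h&(P[...,2]>.03))):
    q=P[mm]; print(n,cv2.minAreaRect(q[:,:2].astype(np.float32)*1000),len(q)); 
    l=cv2.fitLine(q[:,:2].astype(np.float32),cv2.DIST_HUBER,0,.01,.01).ravel(); print(np.degrees(np.arctan2(l[1],l[0])),l[2:])
    d=l[:2]; t=(q[:,:2]-l[2:])@d; b=np.digitize(t,np.arange(t.min(),t.max(),.01))
    for k in np.unique(b):
        w=(q[b==k][:,:2]-l[2:])@np.array([-d[1],d[0]]); 
        if n=="handle": print(k,(t[b==k].mean()*1000).round(),(np.percentile(w,[3,97])*1000).round(1),np.round(np.median(q[b==k],0),4))
E
```

```text
pan (587.713134765625, -91.65388488769531) 174.9143524169922 1290
board ((551.73779296875, -119.61032104492188), (405.4402770996094, 121.13653564453125), 61.83491897583008) 3365
64.64727 [ 0.50252175 -0.2174009 ]
handle ((512.6195068359375, -222.13534545898438), (150.26077270507812, 36.39128112792969), 64.08309936523438) 1891
64.20436 [ 0.51144844 -0.22349282]
1 -68.0 [-16.   15.6] [ 0.4823 -0.2854  0.0396]
2 -58.0 [-17.3  16.9] [ 0.4855 -0.2758  0.0403]
3 -48.0 [-16.1  16.9] [ 0.4889 -0.2661  0.0404]
4 -38.0 [-16.8  16.8] [ 0.4953 -0.2579  0.0403]
5 -28.0 [-16.5  16.2] [ 0.4989 -0.2497  0.04  ]
6 -18.0 [-16.6  16.5] [ 0.5028 -0.2399  0.0402]
7 -8.0 [-16.6  16.5] [ 0.507  -0.2302  0.04  ]
8 2.0 [-16.7  16.4] [ 0.5119 -0.222   0.0402]
9 12.0 [-17.3  16.1] [ 0.517  -0.2138  0.0375]
10 22.0 [-17.5  16.6] [ 0.5219 -0.204   0.0373]
11 32.0 [-16.9  16.5] [ 0.5253 -0.1956  0.0374]
12 42.0 [-16.6  17. ] [ 0.529  -0.1858  0.0375]
13 51.0 [-17.  17.] [ 0.5306 -0.1784  0.0371]
14 62.0 [-16.8  17. ] [ 0.5395 -0.1661  0.0374]
15 71.0 [-16.1  16.6] [ 0.5421 -0.1593  0.0388]
16 77.0 [-10.9   3. ] [ 0.5484 -0.1561  0.0402]
```

View pics/t1.png

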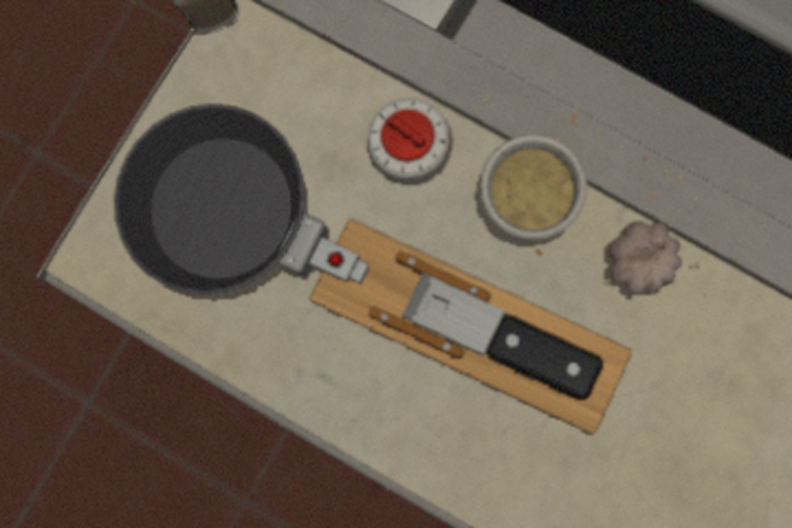

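View pics/side0.png

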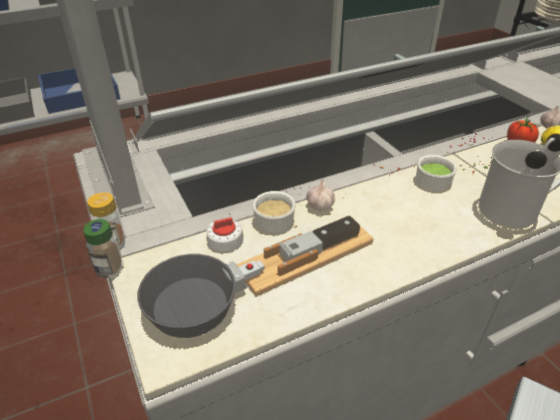

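The top crop (2.2x, offset 60,90) shows the button at about (336,260), the mouth at (415,295), and the handle's rear face at (600,378). The rear is free and nothing stands behind it. The side view shows the same layout, with the pot far off to the right. Next I'll compute the stand frame.

```bash
cat > frame.py <<'E'
from h import *
from scipy.optimize import least_squares
def est(show=True):
    im=cv2.imread("pics/top0.png").astype(int); P=np.load("/tmp/top0.npy"); m=np.load("/tmp/top_stand.npy"); h=np.load("/tmp/top_handle_end.npy")
    red=m&(im[...,2]>110)&(im[...,1]<70)&(im[...,0]<70)
    b=np.median(P[red],0)
    q=P[m&(P[...,2]>.043)&(P[...,2]<.05)][:,:2]; q=q[np.linalg.norm(q-b[:2],axis=1)<.2]
    f=least_squares(lambda p:np.linalg.norm(q-p[:2],axis=1)-p[2],[.62,0,.073],loss="soft_l1",f_scale=.002).x
    q=P[m&(abs(P[...,2]-.014)<.003)][:,:2]; d0=f[:2]-b[:2]; d0/=np.linalg.norm(d0)
    r=q-b[:2]; x=r@d0; y=r@[-d0[1],d0[0]]; q=q[(x>-.24)&(x<0)&(abs(y)<.045)]
    R=cv2.minAreaRect((q*1000).astype(np.float32))
    hr=cv2.minAreaRect((P[h&(P[...,2]>.03)][:,:2]*1000).astype(np.float32))
    print("button",b,red.sum(),"pan",f,"dir b->pan",np.degrees(np.arctan2(d0[1],d0[0])),np.linalg.norm(f[:2]-b[:2]))
    print("board",R,"handle",hr)
    for a in (64,65,66):
        d=np.array([np.cos(np.radians(a)),np.sin(np.radians(a))]); n=np.array([-d[1],d[0]])
        for nm,p in (("pan",f[:2]),("board",np.array(R[0])/1000),("handle",np.array(hr[0])/1000)): print(a,nm,((p-b[:2])@d*1000).round(1),((p-b[:2])@n*1000).round(1))
est()
E
python3 frame.py
```

```text
button [ 0.57191246 -0.09402624  0.03950543] 11 pan [0.61800039 0.00365358 0.07206151] dir b->pan 64.74082076603999 0.10800668671705575
board ((522.1581420898438, -199.9825439453125), (234.35198974609375, 72.59471893310547), 64.30956268310547) handle ((512.6194458007812, -222.13534545898438), (150.26075744628906, 36.3912467956543), 64.08306884765625)
64 pan 108.0 1.4
64 board -117.0 -1.7
64 handle -141.1 -2.9
65 pan 108.0 -0.5
65 board -117.1 0.3
65 handle -141.2 -0.4
66 pan 108.0 -2.4
66 board -117.0 2.4
66 handle -141.2 2.1
```

```bash
cat >> h.py <<'E'
from scipy.spatial.transform import Rotation as Ro
A=np.radians(64.8); D=np.array([np.cos(A),np.sin(A),0]); N=np.array([-D[1],D[0],0]); B=np.array([.5719,-.0940,0])
def W(x,y,z): return B+x*D+y*N+[0,0,z]
def quat(sign):
    X=sign*D; Z=np.array([0,0,-1.]); q=Ro.from_matrix(np.c_[X,np.cross(Z,X),Z]).as_quat(); return q[[3,0,1,2]]
def sx():
    s=get_state(); p=np.array(s["tcp_pos"])-B; F=np.array(s["contact_force"])
    return p@D,p@N,p[2],F@D,F@N,F[2],s["time"]
E
python3 - <<'E'
from h import *
q0=np.array(get_state()["qpos"])
g=[(abs(np.array(j)-q0).max(),s) for s in (1,-1) if (j:=ctrl.ik(W(-.250,0,.16),quat(s))) is not None]; print(g)
s=min(g)[1]; print(s)
ctrl.close_gripper(20)
ctrl.movep([.6,.2,.25],quat(s)); print(np.round(sx(),4))
ctrl.movep(W(-.250,0,.16),quat(s)); print(np.round(sx(),4))
ctrl.movel(W(-.250,0,.021),max_speed=.1); print(np.round(sx(),4))
im,d=vision.grab_frame("top"); cv2.imwrite("pics/t2.png",cv2.resize(im[90:330,60:420],None,fx=2.2,fy=2.2))
E
```

```text
[(np.float64(1.2516366743829692), 1), (np.float64(2.1047257170889813), -1)]
1
[ 0.2794  0.1012  0.2498 -1.0347 -0.3372  0.2375  3.475 ]
[-2.4860e-01 -5.0000e-04  1.6000e-01 -2.3600e-01 -9.9400e-02 -3.1400e-01
  5.4417e+00]
[-2.5010e-01 -4.0000e-04  2.1500e-02  1.5100e-02  3.5400e-01 -3.8700e-02
  6.9833e+00]
```

View pics/t2.png

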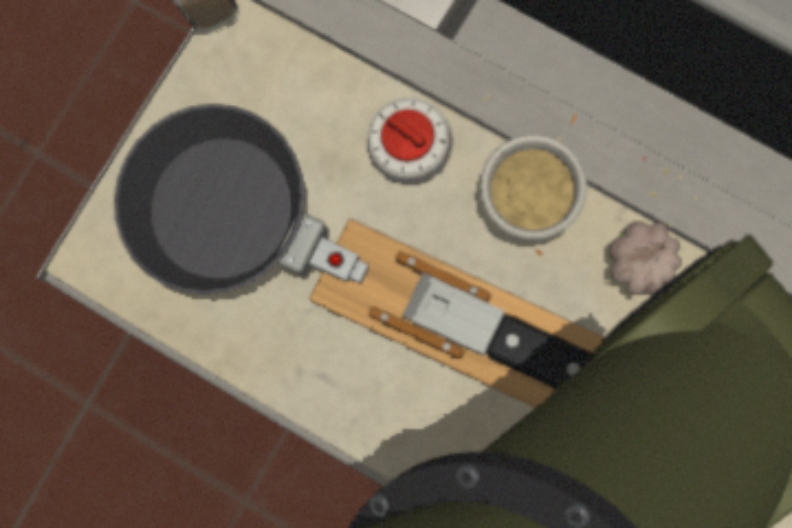

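The gripper is behind the handle and nothing has been disturbed; the button is still at (336,260). Next I'll push until just short of the stub, watching the force.

```bash
python3 - <<'E'
from h import *
for x in (-.235,-.225,-.215,-.200,-.190):
    ctrl.movel(W(x,0,.021),max_speed=.05); print(np.round(sx(),4))
im,d=vision.grab_frame("top"); cv2.imwrite("pics/t3.png",cv2.resize(im[180:260,180:300],None,fx=6,fy=6,interpolation=cv2.INTER_CUBIC))
im,d=vision.grab_frame("side"); cv2.imwrite("pics/s3.png",cv2.resize(im[215:295,220:370],None,fx=5,fy=5,interpolation=cv2.INTER_CUBIC))
E
```

```text
[-2.3440e-01 -1.0000e-04  2.1000e-02 -1.4040e-01 -5.2210e-01  6.7600e-02
  7.4833e+00]
[-0.2245 -0.      0.021   0.7666  0.1251 -0.2132  7.8333]
[-2.1420e-01  1.0000e-04  2.0900e-02 -8.5300e-02 -4.0130e-01 -5.5500e-01
  8.1833e+00]
[-1.9920e-01  1.0000e-04  2.0900e-02  1.4810e-01  9.3790e-01 -3.2770e-01
  8.6333e+00]
[-0.1893  0.      0.0209  0.7357 -0.6167  0.1042  8.9833]
```

View pics/t3.png

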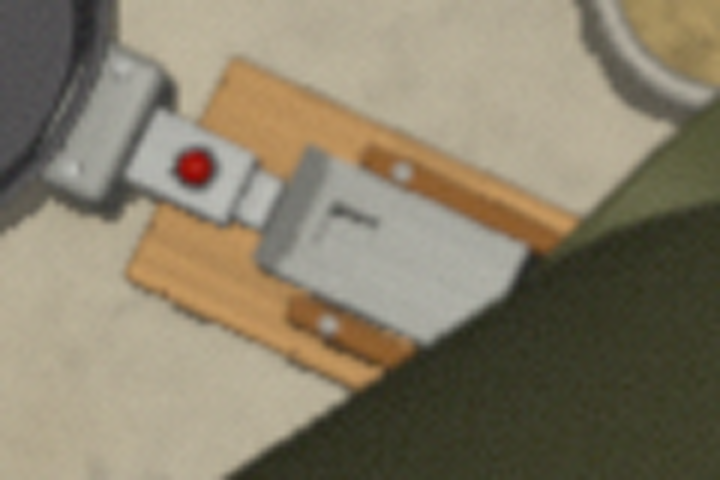

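View pics/s3.png

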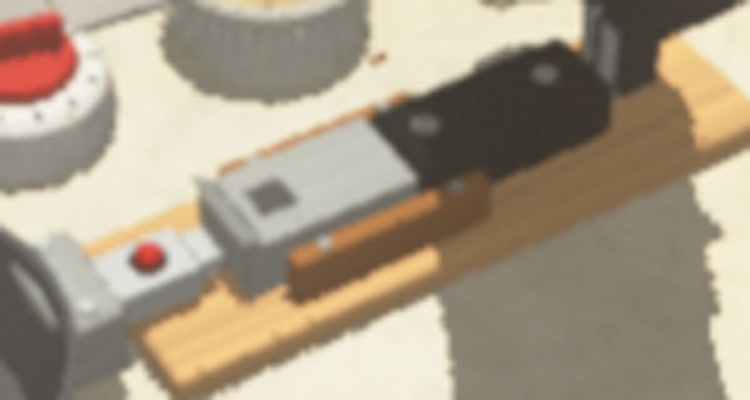

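The mouth is centred just at the stub's tip (top crop about (285,215)), and the button is exposed at (195,167). I'll keep pushing in short steps with a force stop.

```bash
python3 - <<'E'
from h import *
x=-.190
while x<-.128:
    x+=.005 if x<-.1535 else .0015
    ctrl.movel(W(x,0,.021),max_speed=.04); s=sx(); print(np.round(x,4),np.round(s,4))
    if s[3]<-20 or abs(s[4])>20 or s[6]>22: break
for c,r in (("top",np.s_[180:260,160:280]),("side",np.s_[215:295,200:350])):
    im,d=vision.grab_frame(c); cv2.imwrite(f"pics/{c}4.png",cv2.resize(im[r],None,fx=5,fy=5,interpolation=cv2.INTER_CUBIC))
E
```

```text
-0.185 [-0.1846  0.      0.021   0.6047 -0.907  -0.5982  9.3583]
-0.18 [-0.1794  0.      0.021   0.6519  0.144   0.015   9.6333]
-0.175 [-0.1744  0.      0.021   0.2696  0.7401  0.2429  9.9083]
-0.17 [-0.1694  0.      0.021  -0.3575 -0.0771 -0.3853 10.1833]
-0.165 [-0.1644  0.      0.0209 -0.0931 -0.4848 -0.7492 10.4583]
-0.16 [-0.1595  0.      0.021   0.0968 -0.0177  0.2676 10.7333]
-0.155 [-0.1545 -0.      0.021  -1.5375  0.2949  1.317  11.0083]
-0.15 [-0.1491 -0.      0.021  -0.2226 -0.1303  0.1474 11.2833]
-0.1485 [-0.1482 -0.      0.021   0.9618  0.525  -0.1735 11.5333]
-0.147 [-0.1469 -0.      0.021  -0.4104 -0.5639 -0.8197 11.7833]
-0.1455 [-0.1454 -0.      0.021  -0.1005  0.3942 -0.7828 12.0333]
-0.144 [-0.1442 -0.      0.021  -0.7572  0.79    0.3501 12.2833]
-0.1425 [-0.144  -0.      0.021  -5.6777 -0.1109 -0.1143 12.5333]
-0.141 [-0.1439 -0.      0.0211 -9.2184  0.6708  0.5543 12.7833]
-0.1395 [ -0.1438  -0.       0.0211 -11.7253   0.2658  -0.8705  13.0333]
-0.138 [-1.43700e-01 -0.00000e+00  2.11000e-02 -1.46627e+01 -5.74400e-01
  6.40000e-03  1.32833e+01]
-0.1365 [ -0.1437  -0.       0.0212 -18.0789   0.4408  -0.5671  13.5333]
-0.135 [-1.43600e-01 -0.00000e+00  2.11000e-02 -2.21661e+01  6.17400e-01
 -1.04750e+00  1.37833e+01]
```

View pics/side4.png

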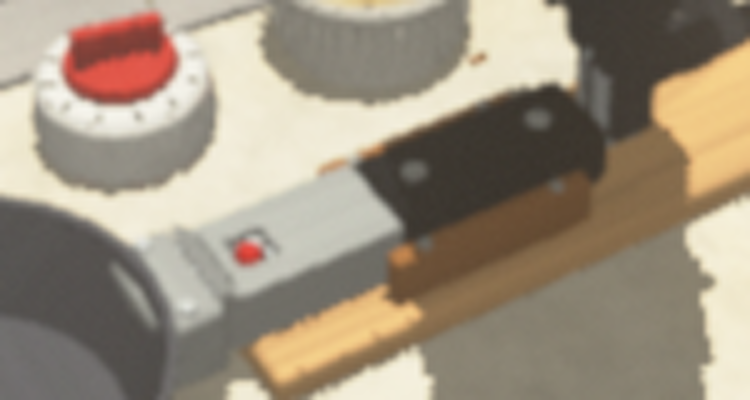

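The handle came to a hard stop and red shows in the hole at (248,250). I'll back off and measure the seating.

```bash
python3 - <<'E'
from h import *
ctrl.movel(W(-.155,0,.021),max_speed=.08); ctrl.movel(W(-.215,0,.021),max_speed=.15)
ctrl.movel(W(-.25,0,.16),max_speed=.2); ctrl.movep([.45,-.45,.25],quat(1)); print(np.round(sx(),4))
T=[]
for c,r in (("top",np.s_[180:260,160:280]),("side",np.s_[215:295,200:350])):
    im,d=vision.grab_frame(c); T.append(cv2.resize(im[r],(800,533 if c=="top" else 427),interpolation=cv2.INTER_CUBIC)[:,:780])
    P=cloud(c,d); ii=im.astype(int); X=(P-B)@D*1000; Y=(P-B)@N*1000; Z=P[...,2]*1000
    red=(ii[...,2]>110)&(ii[...,1]<75)&(ii[...,0]<75)&(abs(X)<20)&(abs(Y)<20)
    print(c,"red",red.sum(),np.round([np.median(X[red]),np.median(Y[red]),np.median(Z[red]),Z[red].max()],1))
    for n in ("handle_end","timer","ramekin","garlic"):
        r=models.masks_of(c,n)
        if r:
            m=r[0]["mask"]; q=P[m]; q=q[~np.isnan(q[:,0])]; print(n,round(r[0]["p"],2),np.round(np.median(q,0),3))
            if n=="handle_end":
                k=m&(Z>30)&(abs(Y)<22); print(np.percentile(X[k],[.5,1,2,98,99,99.5]).round(1), cv2.minAreaRect(np.c_[X[k],Y[k]].astype(np.float32)))
    k=(abs(Y)<6)&(X>-30)&(X<30)
    for a in range(-30,30,3):
        j=k&(X>=a)&(X<a+3)
        print(a,np.round(np.median(Z[j]),1) if j.any() else None,end="; ")
    print()
cv2.imwrite("pics/c5.png",cv2.resize(np.vstack(T),(480,592)))
E
```

```text
[-0.3731 -0.0409  0.2483  0.7002  0.0398 -0.4598 16.375 ]
top red 16 [ 0.1  0.4 39.  41.4]
handle_end 0.55 [ 0.547 -0.148  0.039]
[-133.4 -132.6 -131.    15.7   17.6   19.1] ((-57.09782409667969, -2.340677261352539), (154.2288360595703, 37.701759338378906), 0.39675191044807434)
timer 0.78 [ 0.665 -0.15   0.03 ]
ramekin 0.61 [ 0.629 -0.245  0.029]
garlic 0.79 [ 0.572 -0.327  0.039]
-30 37.6; -27 37.6; -24 37.7; -21 37.2; -18 38.4; -15 37.9; -12 37.7; -9 33.1; -6 34.0; -3 37.4; 0 38.4; 3 36.5; 6 37.7; 9 37.3; 12 39.9; 15 40.9; 18 40.0; 21 41.4; 24 41.6; 27 42.0; 
side red 5 [ 3.5  2.4 39.  40.1]
handle_end 0.68 [ 0.549 -0.133  0.038]
[-128.2 -127.6 -125.7   18.    18.8   19.4] ((-54.74439239501953, -2.033548355102539), (150.72862243652344, 39.98238754272461), 0.3583647310733795)
timer 0.74 [ 0.66  -0.135  0.029]
ramekin 0.78 [ 0.625 -0.238  0.029]
garlic 0.8 [ 0.57  -0.317  0.034]
-30 37.6; -27 37.1; -24 37.6; -21 37.6; -18 37.8; -15 37.7; -12 37.4; -9 37.2; -6 34.9; -3 37.6; 0 39.3; 3 38.2; 6 37.6; 9 37.5; 12 37.7; 15 40.8; 18 40.6; 21 40.0; 24 41.2; 27 40.7;
```

View pics/c5.png

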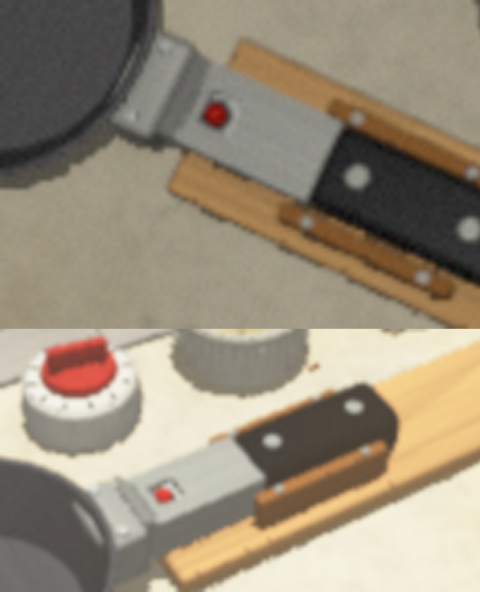

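The button is back at its original height (39 mm against 39.5 before) and the bystanders are unmoved. The hole gap looks slightly uneven, so I'll do one firmer push to confirm it's against the bracket.

```bash
python3 - <<'E'
from h import *
ctrl.movep(W(-.25,0,.10),quat(1)); ctrl.movel(W(-.215,0,.021),max_speed=.2); ctrl.movel(W(-.150,0,.021),max_speed=.1)
x=-.148
while x<-.12:
    x+=.003
    ctrl.movel(W(x,0,.021),max_speed=.04); s=sx(); print(np.round(x,4),np.round(s,4))
    if s[3]<-32 or s[6]>24: break
ctrl.movel(W(-.16,0,.021),max_speed=.1); ctrl.movel(W(-.25,0,.1),max_speed=.2); ctrl.movep([.45,-.45,.25],quat(1)); print(sx()[6])
im,d=vision.grab_frame("top"); P=cloud("top",d); ii=im.astype(int); X=(P-B)@D*1000; Y=(P-B)@N*1000; Z=P[...,2]*1000
red=(ii[...,2]>110)&(ii[...,1]<75)&(ii[...,0]<75)&(abs(X)<20)&(abs(Y)<20); print("red z",np.median(Z[red]))
k=(abs(Y)<15)&(Z>30)&(X<-100)&(X>-160); print("rear",np.percentile(X[k],[.5,1,2,5]).round(1))
i0=cv2.imread("pics/top0.png")
T=cv2.resize(im[185:225,175:225],(780,590),interpolation=cv2.INTER_CUBIC); cv2.imwrite("pics/c6.png",T)
E
```

```text
-0.145 [-0.1451  0.      0.021   0.2317 -0.5862 -0.178  19.35  ]
-0.142 [-0.144  -0.      0.0211 -4.3988  0.1179  1.0116 19.6   ]
-0.139 [ -0.1438   0.       0.0211 -11.2291  -0.1864   0.2558  19.85  ]
-0.136 [ -0.1437   0.       0.0211 -19.049    0.404   -1.2677  20.1   ]
-0.133 [-1.43600e-01  0.00000e+00  2.12000e-02 -2.52055e+01  8.47900e-01
 -1.97200e+00  2.03500e+01]
-0.13 [-1.43400e-01  0.00000e+00  2.12000e-02 -3.18929e+01  1.42090e+00
 -2.16030e+00  2.06000e+01]
-0.127 [-1.43300e-01  1.00000e-04  2.13000e-02 -3.96584e+01  1.26690e+00
 -1.86500e+00  2.08500e+01]
22.9
red z 38.26130659112397
rear [-134.  -133.9 -133.6 -132.6]
```

View pics/c6.png

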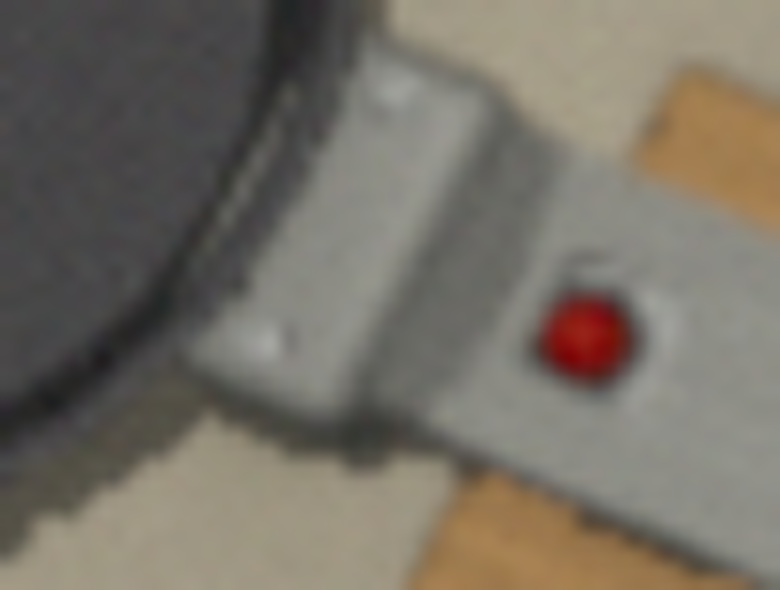

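The sloped lip is right against the bracket face at about (430,250), with no gap. The button stands up in the hole at (587,337). The stop stayed rigid at the same place up to 39 N, so the handle is fully home and the arm is clear.

```bash
python3 -c "
from h import *
print(ticket.close_job())"
```

```text
the job is handed in; nothing more can be done
None
```

The handle is pushed onto the stub and fully home against the bracket, the red button has popped up through its hole, the timer, ramekin and garlic are where they were, and the job was handed in after about 23 s.

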